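Lay a stack of pocket books out on their rests

TASK

The cleaned pocket books are stacked on the white mat: lay each one out on the grey book rest made for its size, so that the longest book goes to the longest rest and so on down to the shortest. Each must lie flat between the two end lips, front cover up, square with the rest and wholly on its board. Set the books down gently, do not drop them, and let go of everything.

Things in the scene. Friction and masses are not known exactly. Their poses are not given: they have to be found in the camera images.
- book_xl: The largest of four black hardback pocket books with red page edges, a rigid closed block 132 mm long (its x), 64 mm wide (its y) and 26 mm thick (its z), at the bottom of the stack at the start. Origin: centre of its underside; z up out of the front cover. Plain box sides. About 180 g, varying by a third.
- book_l: The second largest of four black hardback pocket books with red page edges, a rigid closed block 108 mm long (its x), 60 mm wide (its y) and 24 mm thick (its z), second from the bottom at the start. Origin: centre of its underside; z up out of the front cover. Plain box sides. About 130 g, varying by a third.
- book_m: The second smallest of four black hardback pocket books with red page edges, a rigid closed block 84 mm long (its x), 56 mm wide (its y) and 22 mm thick (its z), third from the bottom at the start. Origin: centre of its underside; z up out of the front cover. Plain box sides. About 90 g, varying by a third.
- book_s: The smallest of four black hardback pocket books with red page edges, a rigid closed block 60 mm long (its x), 50 mm wide (its y) and 24 mm thick (its z), on top of the stack at the start. Origin: centre of its underside; z up out of the front cover. Plain box sides. About 60 g, varying by a third.
- rest_xl: Fixed grey-painted rest for the largest book: a board 168 mm long (its x), 88 mm wide (y), 12 mm thick, with an 8 mm thick lip across each end, 12 mm higher than the board, none along the sides; 152 mm clear between the lips (10 mm to spare at each end of the book, 12 mm at each side). Origin: centre of its underside; the book lies with its underside at z = 12 mm, its length along x, either way round.
- rest_l: Fixed grey-painted rest for the second largest book: a board 144 mm long (its x), 84 mm wide (y), 12 mm thick, with an 8 mm thick lip across each end, 12 mm higher than the board, none along the sides; 128 mm clear between the lips (10 mm to spare at each end of the book, 12 mm at each side). Origin: centre of its underside; the book lies with its underside at z = 12 mm, its length along x, either way round.
- rest_m: Fixed grey-painted rest for the second smallest book: a board 120 mm long (its x), 80 mm wide (y), 12 mm thick, with an 8 mm thick lip across each end, 12 mm higher than the board, none along the sides; 104 mm clear between the lips (10 mm to spare at each end of the book, 12 mm at each side). Origin: centre of its underside; the book lies with its underside at z = 12 mm, its length along x, either way round.
- rest_s: Fixed grey-painted rest for the smallest book: a board 96 mm long (its x), 74 mm wide (y), 12 mm thick, with an 8 mm thick lip across each end, 12 mm higher than the board, none along the sides; 80 mm clear between the lips (10 mm to spare at each end of the book, 12 mm at each side). Origin: centre of its underside; the book lies with its underside at z = 12 mm, its length along x, either way round.
- mat: Fixed white plastic mat, 172 x 100 x 4 mm (its x, y, z), with the four books stacked on it, lengths along its x (neighbours agree to 5 mm, 4 degrees). Mat and rests share five places, dealt out anew each time. Origin: centre of its underside. Small bystanders up to 50 mm tall lie between the places; taller things stand only at the far edge and sides of the table.
Mind the look-alikes: they are no part of the job. What is shaped like the book_m but pink is not meant. Leave any purple look-alike of the rest_m alone.

How it is judged:
By the outcome, as a careful person would: the job done as asked, in the order asked, and still so for the second after the job is handed in, with the robot touching nothing.
It also fails if it takes over 120 s, if anything falls off the work surface, if the arm or the gripper's body presses on something with over 40 N, if the wrist force passes 120 N, or if a joint passes its speed limit or range.

ROBOT

A 6-joint arm with a two-finger parallel gripper is mounted at the origin on the work surface. World frame = base frame: x ahead of the robot, y to its left, z up, the work surface at z = 0. Lengths are in mm, angles in rad, forces in N, time in s.
With the tool pointing down it reaches from about 350 to 975 mm from the base axis. Payload 7.1 kg.
Tool frame: the origin (TCP) lies between the finger pads; the fingertips stand 22 mm ahead of it and the grasp point (between the pads) lies 3 mm ahead of it; z points along the fingers, y is the direction in which the jaws open and shut (so a half turn about z gives the same grasp; the last joint's range is limited). The gripper opens to 88 mm and grips with 3 to 60 N. Pads are 20 mm wide; open, the fingers measure 115 mm over their backs; the gripper's body (75 mm by 178 mm) begins 61 mm behind the grasp point.
Start: joints at [1.191, 0.423, 1.63, -0, 1.089, -0.019], TCP at [220.607, 584.754, 244.675] pointing down, gripper open.
Joint ranges: [-3, 3], [-0.9, 2.11], [0.09, 2.58], [-1.31, 4.45], [0.11, 2.69], [-2.54, 2.54]. Speed limits (rad/s): [2.39, 2.39, 3.01, 3.14, 3.14, 3.14].

INTERFACE

Orientations are given as a unit quaternion [x, y, z, w].
In Python, from rig import manip gives the robot as it stands.
- The arm moves only by the tool arm_command, never from a script. Its argument "rows" is a list of rows, each an object with "delta_pos": the shift along the world's x, y, z in cm, a list of three; "delta_rot": the turn, a rotation vector about the world's x, y, z in degrees, a list of three; "claw": the closure, from 0 (fully open) to 1 (shut). A call has 1 to 8 rows; each row shifts and turns the pose as measured when the row begins; what a row does not reach is not made up. A row lasts 1/8 s, in which the tool goes at most 62.5 mm and 10.7 degrees, less where a joint would pass 70% of its speed; a pose out of reach is approached as far as the arm can. A call is refused whole if a number of a shift passes 6.25 or a number of a turn 10.7, either way. A call with a gripper value outside its range is refused whole. The fingers move at their own pace and stop on an object; "grip_force" is the grip in N (left out, the last holds). Time passes only in rows, so rows that do not move let the fingers close. It gives the time, the measured TCP pose, the force and the opening at its end, in the units of the state.
- manip.observe(): the state, without advancing time (a new reading comes with each control period).
- manip.read_camera(name): name is "side" or "top" or "wrist"; returns a dict with "pixels" (420x560x3 uint8, blue, green, red), "fx", "fy", "cx", "cy" (pixels), "dist" ([k1, k2, p1, p2, k3] as OpenCV has them; the pictures are not rectified), "origin" and "rotation" of the camera in the world. Camera axes: x right, y down, z forward; pixel columns grow to the right and rows downward; lengths in mm; the calibration is good to about 2 mm. A picture is of the moment at which its call begins. There is no depth.
- manip.close_job(): hands the job in, once; it reports no verdict.
The state is a dict: "clock": time; "joint_positions": joint angles; "qvel": joint speeds; "joint_torque": joint torques, N m; "eef_pos": TCP position; "ee_rot": TCP orientation; "force": force on the tool from outside, world axes, zero at the start; "ft_torque": the same for the moment, N m; "opening": finger opening in mm.
Only numpy, scipy, OpenCV 4.12 (cv2) and the standard library are available. Lean on these libraries where they do the work, as an engineer would, in place of code of your own. Each camera call takes 0.05 s, during which the arm holds its last target. There are 200 camera calls.

## Working session

There is one attempt and no reset: what is moved stays moved. The work goes in short steps, Python scripts to look and compute and a tool call to move; the robot and the scene stay as the last step left them, time stands still between calls to the robot, and variables do not carry over. Pictures are saved under pics/ and viewed, about 12 in all and at most 16, crops included, and the job is handed in when it is done.

Besides the shell and the picture viewer there is one more tool, called after "Call:" in YAML: its name, and indented under it one key for each argument. arm_command: Moves the arm, as the interface text tells. Its arguments: {"type":"object","properties":{"rows":{"type":"array","items":{"type":"object","properties":{"delta_pos":{"type":"array","items":{"type":"number"}},"delta_rot":{"type":"array","items":{"type":"number"}},"claw":{"type":"number"}}}},"grip_force":{"type":"number"}},"required":["rows"]}

```bash
ls; mkdir -p pics
cat > h.py <<'E'
import numpy as np, cv2
from rig import manip
def cam(n, save=None):
    c=manip.read_camera(n); c={k:(np.array(v) if not np.isscalar(v) else v) for k,v in c.items()}
    c['pixels']=c['pixels'].astype(np.uint8)
    c['K']=np.array([[c['fx'],0,c['cx']],[0,c['fy'],c['cy']],[0,0,1.]])
    if save: cv2.imwrite('pics/'+save,c['pixels'])
    return c
def R(c):
    r=c['rotation']
    if r.size==4:
        from scipy.spatial.transform import Rotation as Ro
        return Ro.from_quat(r).as_matrix()
    return r
def ray(c,uv,z):
    p=cv2.undistortPoints(np.array(uv,float).reshape(-1,1,2),c['K'],c['dist'].astype(float)).reshape(-1,2)
    d=np.c_[p,np.ones(len(p))]@R(c).T
    return c['origin']+d*((z-c['origin'][2])/d[:,2])[:,None]
def proj(c,P):
    P=np.array(P,float).reshape(-1,3)
    Rc=R(c).T; return cv2.projectPoints(P,cv2.Rodrigues(Rc)[0],-Rc@c['origin'],c['K'],c['dist'].astype(float))[0].reshape(-1,2)
E
python3 - <<'E'
from h import *
for n in('top','side'):
    c=cam(n,n+'0.png'); print(n,c['origin'],c['rotation'],c['fx'],c['cx'],c['cy'],c['dist'])
print(manip.observe())
E
```

```text
pics
top [ 371.7800896   -57.3909138  1483.80628365] [ 0.71612751 -0.69751043  0.02008417 -0.01540144] 464.6860829729848 273.32253020038775 207.89670028116097 [-0.08392159  0.          0.          0.          0.        ]
side [ 138.50415084 -848.9180811   974.10388096] [ 0.91264368 -0.18217609  0.06866331 -0.35941444] 498.473264736613 287.7909062506955 209.12377500673205 [-0.18561779  0.          0.          0.          0.        ]
{'clock': 0.1, 'joint_positions': array([ 1.19102061e+00,  4.23749519e-01,  1.63059271e+00, -2.06225587e-05,
        1.08862973e+00, -1.90039253e-02]), 'qvel': array([-0.00031121, -0.0020463 , -0.00290938,  0.001044  ,  0.00125202,
        0.00054101]), 'joint_torque': array([-9.32511721e-04, -5.45614386e+01, -2.74322516e+01,  6.45036972e-02,
        1.88810402e-02, -4.48978608e-05]), 'eef_pos': array([220.4310736 , 584.33370934, 243.99692479]), 'ee_rot': array([ 1.79404468e-01,  9.83775158e-01, -6.77799467e-04, -1.27649226e-04]), 'force': array([-0.3235571 , -0.08587988,  0.56523034]), 'ft_torque': array([-0.0129551,  0.0568993,  0.0395538]), 'opening': 87.82859404668959}
```

View pics/top0.png

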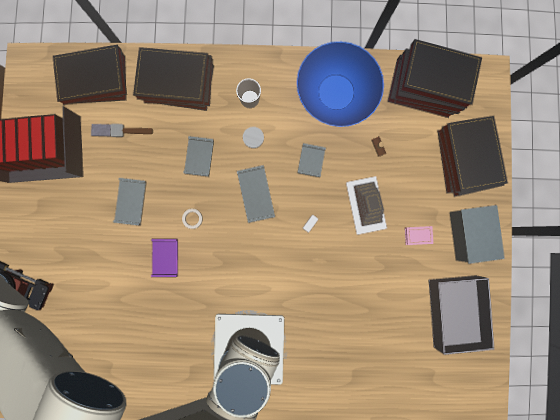

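View pics/side0.png

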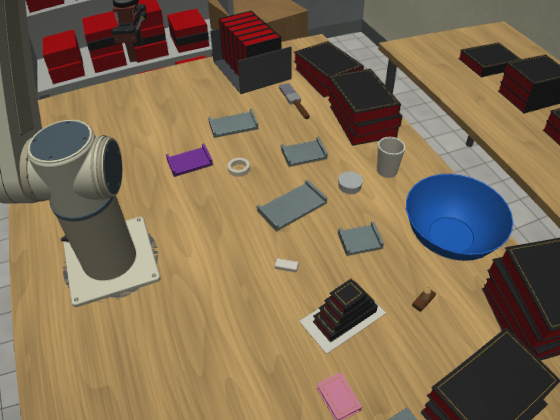

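Top view: grey rests at about (130,201), (199,156), (255,194) and (311,160). The stack is on the white mat at (367,205). The purple look-alike rest at (165,257) and the pink book at (418,235) are left alone. The grey box at (477,234) is too tall to be a rest. Next I'll measure the rests and the stack.

```bash
cat > m.py <<'E'
from h import *
c=cam('top'); im=c['pixels']; hsv=cv2.cvtColor(im,cv2.COLOR_BGR2HSV); Hh,S,V=cv2.split(hsv)
def rects(mask,z,lab,lo=200,hi=5000):
    mask=cv2.morphologyEx(mask.astype(np.uint8),cv2.MORPH_CLOSE,np.ones((3,3)))
    for k in cv2.findContours(mask,0,2)[0]:
        a=cv2.contourArea(k)
        if lo<a<hi:
            m=k.reshape(-1,2).mean(0)
            if not(80<m[0]<430 and 120<m[1]<280): continue
            w=ray(c,k,z)[:,:2].astype(np.float32)
            (cx,cy),(a,b),t=cv2.minAreaRect(w)
            if b>a: a,b,t=b,a,t+90
            print(lab,m.round(),'ctr',round(cx,1),round(cy,1),'size',round(a,1),round(b,1),'yaw',round((t+90)%180-90,1),'r',round(np.hypot(cx,cy)))
rects((abs(Hh.astype(int)-95)<30)&(S>15)&(S<110)&(V>60)&(V<180),18,'grey')
rects((S<30)&(V>190),4,'white')
for u in[(130,201),(199,156),(255,194),(311,160),(367,182),(372,198)]: print(u,hsv[u[1],u[0]])
E
python3 m.py
python3 - <<'E'
import cv2,numpy as np
a=cv2.imread('pics/top0.png')[165:250,330:440]; b=cv2.imread('pics/side0.png')[260:400,280:420]
cv2.imwrite('pics/crop1.png',np.hstack([cv2.resize(a,(400,309),interpolation=2),cv2.resize(b,(309,309),interpolation=2)]))
E
```

```text
grey [127. 198.] ctr 454.2 391.3 size 140.2 82.2 yaw -5.7 r 600
grey [309. 163.] ctr 602.0 -181.6 size 93.3 69.0 yaw -9.7 r 629
white [191. 217.] ctr 407.1 193.8 size 60.9 57.4 yaw -88.4 r 451
white [364. 205.] ctr 464.0 -363.4 size 170.4 97.5 yaw 12.9 r 589
(130, 201) [ 94  13 135]
(199, 156) [ 95  12 131]
(255, 194) [ 90  14 131]
(311, 160) [ 90  15 135]
(367, 182) [113   5 192]
(372, 198) [13 20 91]
```

View pics/crop1.png

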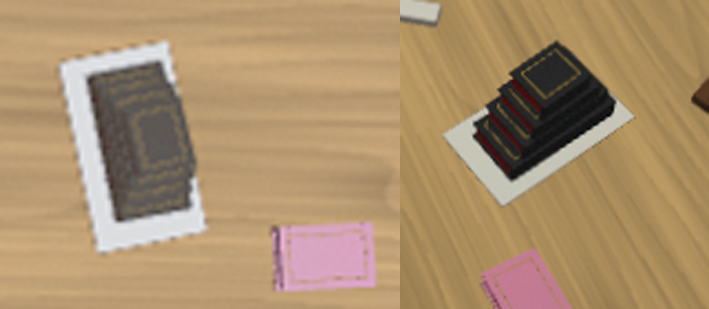

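The crop shows the four-book stepped stack on the white mat. The pink book lies apart from it. I'll fix the grey mask and start moving toward the stack.

```bash
sed -i 's/(S>15)&(S<110)/(S>5)\&(S<110)/' m.py; python3 m.py|grep -v '('; python3 m.py | grep grey
```

```text
grey [128. 204.] ctr 454.8 391.9 size 141.0 84.8 yaw -4.4 r 600
grey [255. 194.] ctr 489.5 -8.3 size 164.3 84.7 yaw 14.0 r 490
grey [311. 160.] ctr 601.9 -181.4 size 94.5 69.8 yaw -9.5 r 629
grey [197. 159.] ctr 604.9 176.2 size 118.9 78.1 yaw -6.1 r 630
white [191. 217.] ctr 407.1 193.8 size 60.9 57.4 yaw -88.4 r 451
white [364. 205.] ctr 464.0 -363.4 size 170.4 97.5 yaw 12.9 r 589
grey [128. 204.] ctr 454.8 392.3 size 140.7 84.7 yaw -4.6 r 601
grey [255. 194.] ctr 489.7 -8.1 size 164.8 84.7 yaw 13.9 r 490
grey [311. 160.] ctr 601.9 -181.5 size 94.4 69.9 yaw -9.3 r 629
grey [197. 159.] ctr 604.9 176.2 size 118.9 78.1 yaw -6.1 r 630
```

Call:
arm_command:
  rows:
    - {"delta_pos":[3,-5,0],"claw":0}
    - {"delta_pos":[3,-5,0]}
    - {"delta_pos":[3,-5,0]}
    - {"delta_pos":[3,-5,0]}
    - {"delta_pos":[3,-5,0]}
    - {"delta_pos":[3,-5,0]}
    - {"delta_pos":[3,-5,0]}
    - {"delta_pos":[3,-5,0]}

```text
invalid input at $.rows[0]: expected keys delta_pos, delta_rot, claw
```

Call:
arm_command:
  rows:
    - {"delta_pos":[3,-5,0],"delta_rot":[0,0,4.2],"claw":0}
    - {"delta_pos":[3,-5,0],"delta_rot":[0,0,4.2],"claw":0}
    - {"delta_pos":[3,-5,0],"delta_rot":[0,0,4.2],"claw":0}
    - {"delta_pos":[3,-5,0],"delta_rot":[0,0,4.2],"claw":0}
    - {"delta_pos":[3,-5,0],"delta_rot":[0,0,4.2],"claw":0}
    - {"delta_pos":[3,-5,0],"delta_rot":[0,0,4.2],"claw":0}
    - {"delta_pos":[3,-5,0],"delta_rot":[0,0,4.2],"claw":0}
    - {"delta_pos":[3,-5,0],"delta_rot":[0,0,4.2],"claw":0}

```text
clock: 1.25
eef_pos: [464.4, 175.7, 244.7]
ee_rot: [-0.126, 0.992, 0.001, 0.001]
force: [1.4, 1.5, -1.1]
opening: 87.8
```

Call:
arm_command:
  rows:
    - {"delta_pos":[0,-6,0],"delta_rot":[0,0,0],"claw":0}
    - {"delta_pos":[0,-6,0],"delta_rot":[0,0,0],"claw":0}
    - {"delta_pos":[0,-6,0],"delta_rot":[0,0,0],"claw":0}
    - {"delta_pos":[0,-6,0],"delta_rot":[0,0,0],"claw":0}
    - {"delta_pos":[0,-6,0],"delta_rot":[0,0,0],"claw":0}
    - {"delta_pos":[0,-6,0],"delta_rot":[0,0,0],"claw":0}
    - {"delta_pos":[0,-6,0],"delta_rot":[0,0,0],"claw":0}
    - {"delta_pos":[0,-6,0],"delta_rot":[0,0,0],"claw":0}

```text
clock: 2.25
eef_pos: [465.2, -320.3, 246.3]
ee_rot: [-0.126, 0.992, 0.001, 0.004]
force: [1.2, 0.7, 0.5]
opening: 87.9
```

Call:
arm_command:
  rows:
    - {"delta_pos":[0,0,0],"delta_rot":[0,0,-1.5],"claw":0}

```text
clock: 2.38
eef_pos: [465.0, -324.1, 246.2]
ee_rot: [-0.111, 0.994, -0.0, 0.005]
force: [-0.0, 0.3, -0.8]
opening: 87.8
```

Run:
```python
from h import *
c=cam('wrist','w1.png'); print(c['origin'],R(c).round(3),manip.observe()['eef_pos'])
```

```text
[ 400.2290479  -338.6472478   384.90479478] [[-0.219  0.945  0.244]
 [ 0.976  0.212  0.053]
 [-0.001  0.25  -0.968]] [ 464.76234999 -322.13482988  245.96040772]
```

View pics/w1.png

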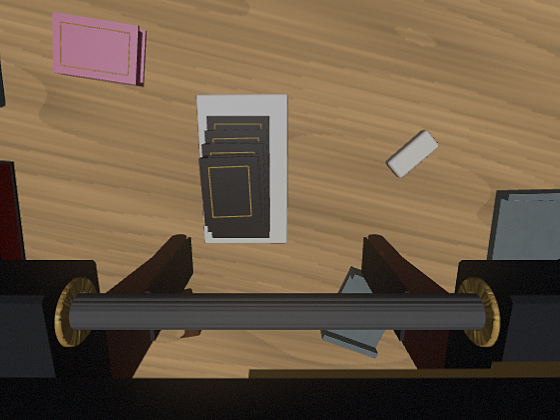

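The wrist view shows the stack at about (235,170). Its top book's gold border has corners near (208,167), (249,166), (252,216) and (212,219). I'll use that border to locate it.

```bash
cat > g.py <<'E'
from h import *
import sys
def gold(z,near,camn='wrist',rad=75,save=None):
    """gold border of the cover at height z near xy: centre, size, yaw"""
    c=cam(camn,save); im=c['pixels'].astype(int)
    b,g,r=im[...,0],im[...,1],im[...,2]
    dark=cv2.morphologyEx((im.max(2)<80).astype(np.uint8),cv2.MORPH_CLOSE,np.ones((7,7)))
    m=((r-b>22)&(r>70)&(g-b>10)).astype(np.uint8)&dark
    m=cv2.dilate(m,np.ones((2,2)))
    n,l,st,_=cv2.connectedComponentsWithStats(m,connectivity=8)
    for i in range(1,n):
        if st[i,4]<60: continue
        ys,xs=np.where(l==i); w=ray(c,np.c_[xs,ys],z)[:,:2]
        (cx,cy),(a,bb),t=cv2.minAreaRect(w.astype(np.float32))
        if b is None or np.hypot(cx-near[0],cy-near[1])>rad: continue
        if bb>a:a,bb,t=bb,a,t+90
        print('px',xs.mean().round(),ys.mean().round(),'ctr',round(cx,1),round(cy,1),'size',round(a,1),round(bb,1),'yaw',round((t+90)%180-90,1))
    s=manip.observe(); q=s['ee_rot']
    print('tcp',s['eef_pos'].round(1),'yaw',round((np.degrees(2*np.arctan2(q[1],q[0]))+90)%180-90,1),'open',round(s['opening'],1),'F',s['force'].round(1), 'cam',c['origin'].round(),'stack')
if __name__=='__main__': gold(float(sys.argv[1]),(float(sys.argv[2]),float(sys.argv[3])),*(sys.argv[4:5]))
E
python3 g.py 100 464 -363; python3 g.py 100 464 -363 top
```

```text
px 235.0 125.0 ctr 411.6 -369.2 size 40.6 5.6 yaw -77.4
px 234.0 139.0 ctr 422.6 -368.8 size 39.4 4.4 yaw -76.2
px 228.0 153.0 ctr 434.3 -369.5 size 38.9 3.4 yaw -76.0
px 228.0 192.0 ctr 467.4 -365.1 size 46.3 36.8 yaw 14.8
tcp [ 464.7 -320.6  245.9] yaw 12.9 open 88.0 F [-0.3  0.2  0.3] cam [ 400. -337.  385.] stack
tcp [ 464.8 -319.6  245.9] yaw 13.0 open 87.7 F [ 0.  -0.6 -0.1] cam [ 372.  -57. 1484.] stack
```

Call:
arm_command:
  rows:
    - {"delta_pos":[0.3,-4.6,0],"delta_rot":[0,0,1.8],"claw":0}
    - {"delta_pos":[0,0,-3],"delta_rot":[0,0,0],"claw":0}
    - {"delta_pos":[0,0,-3],"delta_rot":[0,0,0],"claw":0}
    - {"delta_pos":[0,0,-3],"delta_rot":[0,0,0],"claw":0}
    - {"delta_pos":[0,0,-2],"delta_rot":[0,0,0],"claw":0}
    - {"delta_pos":[0,0,0],"delta_rot":[0,0,0],"claw":0}

```text
clock: 3.28
eef_pos: [470.5, -356.1, 134.5]
ee_rot: [-0.137, 0.991, 0.002, 0.004]
force: [-0.7, 0.1, 0.6]
opening: 87.7
```

```bash
python3 g.py 100 464 -363; python3 -c "
from h import *
cam('wrist','w2.png')"
```

```text
px 269.0 128.0 ctr 411.9 -376.5 size 35.8 4.7 yaw -76.0
px 268.0 150.0 ctr 422.2 -374.2 size 36.4 3.7 yaw -76.0
px 265.0 172.0 ctr 433.2 -372.5 size 36.4 2.8 yaw -75.2
px 262.0 234.0 ctr 467.4 -365.3 size 45.8 36.0 yaw 14.8
px 259.0 291.0 ctr 498.4 -356.6 size 49.1 3.8 yaw -74.4
tcp [ 471.  -356.6  135.5] yaw 15.7 open 88.1 F [-1.   0.2  0.7] cam [ 407. -375.  273.] stack
```

View pics/w2.png

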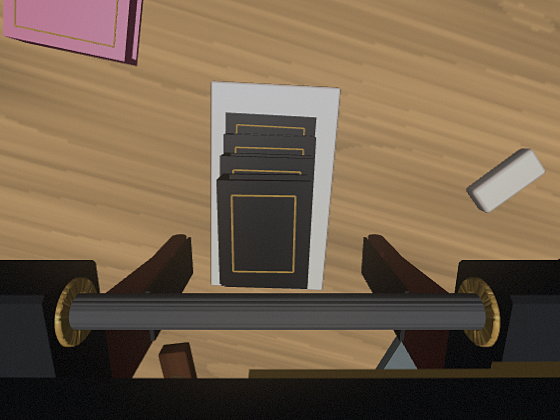

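The close view agrees with the first. The top book's border is at px (262,234), which gives (467.4,-365.2). I'll correct to that and grasp.

Call:
arm_command:
  grip_force: 15
  rows:
    - {"delta_pos":[-0.36,-0.87,0],"delta_rot":[0,0,-0.9],"claw":0}
    - {"delta_pos":[0,0,-1.5],"delta_rot":[0,0,0],"claw":0}
    - {"delta_pos":[0,0,-1.5],"delta_rot":[0,0,0],"claw":0}
    - {"delta_pos":[0,0,-0.2],"delta_rot":[0,0,0],"claw":0}
    - {"delta_pos":[0,0,0],"delta_rot":[0,0,0],"claw":0}

```text
clock: 4.0
eef_pos: [468.5, -367.1, 104.3]
ee_rot: [-0.128, 0.992, -0.001, 0.007]
force: [-0.4, 0.4, 0.1]
opening: 87.7
```

Call:
arm_command:
  grip_force: 15
  rows:
    - {"delta_pos":[-0.05,0.1,-0.25],"delta_rot":[0,0.8,0],"claw":0}
    - {"delta_pos":[0,0,0],"delta_rot":[0,0,0],"claw":0.6}
    - {"delta_pos":[0,0,0],"delta_rot":[0,0,0],"claw":0.6}
    - {"delta_pos":[0,0,0],"delta_rot":[0,0,0],"claw":0.6}
    - {"delta_pos":[0,0,0],"delta_rot":[0,0,0],"claw":0.6}
    - {"delta_pos":[0,0,0],"delta_rot":[0,0,0],"claw":0.6}

```text
clock: 4.75
eef_pos: [468.4, -366.2, 102.3]
ee_rot: [-0.128, 0.992, -0.0, -0.0]
force: [0.3, -0.1, -0.9]
opening: 49.9
```

```bash
cat > st.py <<'E'
# st.py tx ty tz tyaw [dyaw]: shift (cm) and turn (deg) still to go, incl. levelling
from h import *
import sys
from scipy.spatial.transform import Rotation as Ro
s=manip.observe(); M=Ro.from_quat(s['ee_rot']).as_matrix()
yaw=(np.degrees(np.arctan2(M[1,0],M[0,0]))+90)%180-90
z=M[:,2]; lev=np.degrees(np.cross(z,[0,0,-1]))
print('t',round(s['clock'],2),'tcp',s['eef_pos'].round(1),'yaw',round(yaw,1),'level rot',lev.round(1)[:2],'open',round(s['opening'],1),'F',s['force'].round(1),'j',s['joint_positions'].round(2))
if len(sys.argv)>4:
    t=np.array(sys.argv[1:4],float); d=(float(sys.argv[4])-yaw+90)%180-90
    print('go cm',((t-s['eef_pos'])/10).round(2),'yaw',round(d,1))
E
python3 st.py 602 -181.5 250 -9.4
```

```text
t 4.75 tcp [ 468.4 -366.2  102.3] yaw 14.8 level rot [ 0.1 -0. ] open 49.9 F [ 0.3 -0.1 -0.9] j [-0.68  0.57  1.78 -0.    0.79 -2.51]
go cm [13.36 18.47 14.77] yaw -24.2
```

Call:
arm_command:
  grip_force: 15
  rows:
    - {"delta_pos":[0,0,1.5],"delta_rot":[0,0,0],"claw":0.6}
    - {"delta_pos":[0,0,3],"delta_rot":[0,0,0],"claw":0.6}
    - {"delta_pos":[0,0,3],"delta_rot":[0,0,0],"claw":0.6}
    - {"delta_pos":[2,3,1],"delta_rot":[0,0,-5],"claw":0.6}
    - {"delta_pos":[3,4,0],"delta_rot":[0,0,-5],"claw":0.6}
    - {"delta_pos":[3,4,0],"delta_rot":[0,0,-5],"claw":0.6}
    - {"delta_pos":[3,4,0],"delta_rot":[0,0,-5],"claw":0.6}
    - {"delta_pos":[2,3,0],"delta_rot":[0,0,-4],"claw":0.6}

```text
clock: 5.75
eef_pos: [601.6, -184.0, 198.7]
ee_rot: [0.09, 0.996, -0.002, 0.003]
force: [-0.2, -0.5, -0.4]
opening: 50.0
```

```bash
python3 st.py 602 -181.5 80 -9.4; python3 -c "
from h import *
cam('side','s1.png')"
```

```text
t 5.75 tcp [ 601.6 -184.   198.7] yaw -10.3 level rot [0.3 0.3] open 50.0 F [-0.2 -0.5 -0.4] j [-0.31  0.48  1.66 -0.    1.   -1.7 ]
go cm [  0.04   0.25 -11.87] yaw 0.9
```

View pics/s1.png

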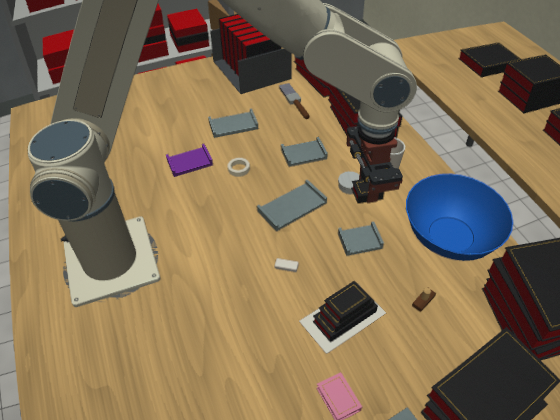

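The side view shows the book in the gripper and the other three books undisturbed at (345,310). I'll lower it.

Call:
arm_command:
  rows:
    - {"delta_pos":[0,0.3,-3],"delta_rot":[0.3,0.3,0.9],"claw":0.6}
    - {"delta_pos":[0,0,-4],"delta_rot":[0,0,0],"claw":0.6}
    - {"delta_pos":[0,0,-4],"delta_rot":[0,0,0],"claw":0.6}
    - {"delta_pos":[0,0,-2],"delta_rot":[0,0,0],"claw":0.6}
    - {"delta_pos":[0,0,0],"delta_rot":[0,0,0],"claw":0.6}

```text
clock: 6.42
eef_pos: [606.9, -177.1, 71.9]
ee_rot: [0.081, 0.997, 0.0, 0.005]
force: [-0.8, -0.7, -0.8]
opening: 50.0
```

```bash
python3 st.py 602 -181.5 38.5 -9.4
```

```text
t 6.42 tcp [ 606.9 -177.1   71.9] yaw -9.2 level rot [0.  0.6] open 50.0 F [-0.8 -0.7 -0.8] j [-0.3   0.66  1.71  0.    0.77 -1.72]
go cm [-0.49 -0.44 -3.34] yaw -0.2
```

Call:
arm_command:
  rows:
    - {"delta_pos":[-0.5,-0.45,0],"delta_rot":[0,0.6,-0.2],"claw":0.6}
    - {"delta_pos":[0,0,-1],"delta_rot":[0,0,0],"claw":0.6}
    - {"delta_pos":[0,0,-1],"delta_rot":[0,0,0],"claw":0.6}
    - {"delta_pos":[0,0,-0.5],"delta_rot":[0,0,0],"claw":0.6}
    - {"delta_pos":[0,0,0],"delta_rot":[0,0,0],"claw":0.6}

```text
clock: 7.05
eef_pos: [603.8, -183.1, 49.4]
ee_rot: [0.083, 0.997, -0.001, 0.002]
force: [-0.5, -0.0, -1.2]
opening: 50.2
```

```bash
python3 st.py 602 -181.5 38.5 -9.4
```

```text
t 7.05 tcp [ 603.8 -183.1   49.4] yaw -9.5 level rot [0.1 0.3] open 50.2 F [-0.5 -0.  -1.2] j [-0.31  0.69  1.71 -0.    0.74 -1.72]
go cm [-0.18  0.16 -1.09] yaw 0.1
```

Call:
arm_command:
  rows:
    - {"delta_pos":[-0.2,0.15,-0.4],"delta_rot":[0,0.3,0],"claw":0.6}
    - {"delta_pos":[0,0,-0.4],"delta_rot":[0,0,0],"claw":0.6}
    - {"delta_pos":[0,0,-0.15],"delta_rot":[0,0,0],"claw":0.6}
    - {"delta_pos":[0,0,0],"delta_rot":[0,0,0],"claw":0.6}

```text
clock: 7.55
eef_pos: [601.9, -181.3, 39.4]
ee_rot: [0.083, 0.997, -0.001, -0.0]
force: [0.5, 0.2, 1.2]
opening: 50.2
```

```bash
python3 st.py 602 -181.5 38.5 -9.4
```

```text
t 7.55 tcp [ 601.9 -181.3   39.4] yaw -9.5 level rot [ 0.1 -0.1] open 50.2 F [0.5 0.2 1.2] j [-0.31  0.7   1.71 -0.    0.73 -1.71]
go cm [ 0.01 -0.02 -0.09] yaw 0.1
```

Call:
arm_command:
  rows:
    - {"delta_pos":[0,0,-0.1],"delta_rot":[0,0,0],"claw":0.6}
    - {"delta_pos":[0,0,0],"delta_rot":[0,0,0],"claw":0.6}

```text
clock: 7.8
eef_pos: [602.1, -181.4, 38.5]
ee_rot: [0.083, 0.997, -0.001, -0.0]
force: [0.4, 0.3, -1.1]
opening: 49.7
```

Call:
arm_command:
  rows:
    - {"delta_pos":[0,0,-0.1],"delta_rot":[0,0,0],"claw":0.6}
    - {"delta_pos":[0,0,0],"delta_rot":[0,0,0],"claw":0.6}

```text
clock: 8.05
eef_pos: [602.3, -181.5, 38.6]
ee_rot: [0.083, 0.997, -0.001, 0.0]
force: [0.7, -0.0, -0.4]
opening: 50.0
```

Call:
arm_command:
  rows:
    - {"delta_pos":[0,0,-0.15],"delta_rot":[0,0,0],"claw":0.6}
    - {"delta_pos":[0,0,0],"delta_rot":[0,0,0],"claw":0.6}

```text
clock: 8.3
eef_pos: [602.6, -181.7, 38.5]
ee_rot: [0.083, 0.997, -0.001, 0.0]
force: [-0.3, 0.5, 0.3]
opening: 49.9
```

Height no longer drops at 38.5 mm, which is the expected contact height of 38.3. I'll release, go up, and look.

Call:
arm_command:
  rows:
    - {"delta_pos":[0,0,0],"delta_rot":[0,0,0],"claw":0.25}
    - {"delta_pos":[0,0,0],"delta_rot":[0,0,0],"claw":0.25}
    - {"delta_pos":[0,0,2],"delta_rot":[0,0,0],"claw":0.25}
    - {"delta_pos":[0,0,4],"delta_rot":[0,0,0],"claw":0.1}
    - {"delta_pos":[-2,-3,5],"delta_rot":[0,0,-10.5],"claw":0}
    - {"delta_pos":[-2.5,-3.5,5],"delta_rot":[0,0,-10.5],"claw":0}
    - {"delta_pos":[-2.5,-3.5,0],"delta_rot":[0,0,-10.5],"claw":0}
    - {"delta_pos":[-2.5,-3.5,0],"delta_rot":[0,0,-10.5],"claw":0}

```text
clock: 9.3
eef_pos: [508.5, -316.3, 206.9]
ee_rot: [0.441, 0.897, -0.001, 0.004]
force: [0.9, 0.2, 0.7]
opening: 88.1
```

Call:
arm_command:
  rows:
    - {"delta_pos":[-1.5,-2,0],"delta_rot":[0,0,-10.5],"claw":0}
    - {"delta_pos":[0,-1,0],"delta_rot":[0,0,-10.5],"claw":0}
    - {"delta_pos":[0,0,0],"delta_rot":[0,0,-10.5],"claw":0}
    - {"delta_pos":[0,0,0],"delta_rot":[0,0,-10.5],"claw":0}
    - {"delta_pos":[0,0,0],"delta_rot":[0,0,-10.5],"claw":0}
    - {"delta_pos":[0,0,0],"delta_rot":[0,0,-10.5],"claw":0}
    - {"delta_pos":[0,0,0],"delta_rot":[0,0,-10.5],"claw":0}
    - {"delta_pos":[0,0,0],"delta_rot":[0,0,-10.5],"claw":0}

```text
clock: 10.3
eef_pos: [491.1, -351.2, 219.4]
ee_rot: [0.935, 0.356, -0.004, 0.007]
force: [-0.3, -0.4, -0.3]
opening: 87.8
```

```bash
python3 st.py 468 -365 170 14.8; python3 g.py 76 464 -363
python3 -c "
from h import *
cam('wrist','w3.png')"
```

```text
t 10.3 tcp [ 491.1 -351.2  219.4] yaw 41.7 level rot [ 0.9 -0.1] open 87.8 F [-0.3 -0.4 -0.3] j [-0.63  0.42  1.7  -0.02  1.01  0.22]
go cm [-2.31 -1.38 -4.94] yaw -26.9
px 298.0 165.0 ctr 526.6 -346.7 size 43.7 4.2 yaw -76.0
px 293.0 178.0 ctr 514.4 -350.2 size 43.4 6.1 yaw -77.4
px 271.0 227.0 ctr 469.3 -365.3 size 70.6 43.0 yaw 13.8
tcp [ 491.3 -351.3  219.6] yaw 41.2 open 88.2 F [-0.6 -0.6  0.7] cam [ 541. -305.  358.] stack
```

View pics/w3.png

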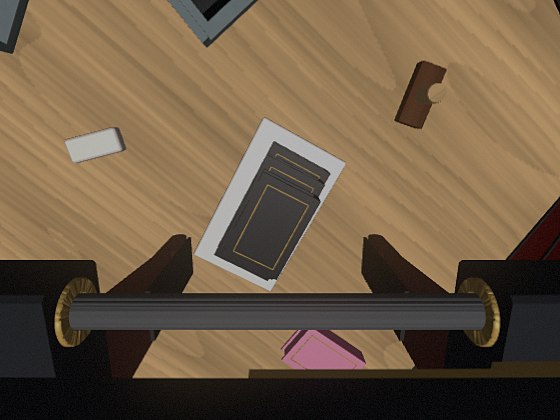

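Book_m is now on top at px (271,227): (469.3,-365.3), yaw 13.8, and its size fits. Moving down on it.

Call:
arm_command:
  rows:
    - {"delta_pos":[-2.2,-1.4,-1],"delta_rot":[0.4,0,-9.2],"claw":0}
    - {"delta_pos":[0,0,-3],"delta_rot":[0.3,0,-9.2],"claw":0}
    - {"delta_pos":[0,0,-3],"delta_rot":[0.2,0,-9.2],"claw":0}
    - {"delta_pos":[0,0,-2.5],"delta_rot":[0,0,0],"claw":0}
    - {"delta_pos":[0,0,0],"delta_rot":[0,0,0],"claw":0}

```text
clock: 11.02
eef_pos: [469.5, -366.4, 126.9]
ee_rot: [0.992, 0.128, -0.001, 0.001]
force: [0.3, -0.1, 0.3]
opening: 87.4
```

```bash
python3 g.py 76 464 -363|grep -v -- '-7'; python3 st.py 469.3 -365.3 80 13.8
```

```text
px 275.0 232.0 ctr 469.2 -365.0 size 69.8 42.2 yaw 13.8
tcp [ 470.2 -367.   128.1] yaw 14.7 open 88.2 F [-0.1 -0.9 -0.4] cam [ 533. -349.  266.] stack
t 11.07 tcp [ 470.2 -367.   128.1] yaw 14.7 level rot [0.2 0. ] open 88.2 F [-0.1 -0.9 -0.4] j [-0.68  0.53  1.77 -0.    0.84  0.64]
go cm [-0.09  0.17 -4.81] yaw -0.9
```

Call:
arm_command:
  rows:
    - {"delta_pos":[-0.1,0.2,-1.5],"delta_rot":[0.2,0,-0.9],"claw":0}
    - {"delta_pos":[0,0,-1.5],"delta_rot":[0,0,0],"claw":0}
    - {"delta_pos":[0,0,-1.2],"delta_rot":[0,0,0],"claw":0}
    - {"delta_pos":[0,0,0],"delta_rot":[0,0,0],"claw":0}

```text
clock: 11.58
eef_pos: [470.4, -365.7, 86.0]
ee_rot: [0.993, 0.122, 0.002, 0.002]
force: [0.4, 0.3, -0.6]
opening: 87.8
```

```bash
python3 st.py 469.3 -365.3 80 13.8
```

```text
t 11.57 tcp [ 470.4 -365.7   86. ] yaw 14.0 level rot [0.2 0.2] open 87.8 F [ 0.4  0.3 -0.6] j [-0.68  0.6   1.78 -0.    0.76  0.65]
go cm [-0.11  0.04 -0.6 ] yaw -0.2
```

Call:
arm_command:
  grip_force: 20
  rows:
    - {"delta_pos":[-0.1,0,-0.55],"delta_rot":[0.2,0.2,-0.2],"claw":0}
    - {"delta_pos":[0,0,0],"delta_rot":[0,0,0],"claw":0}
    - {"delta_pos":[0,0,0],"delta_rot":[0,0,0],"claw":0.5}
    - {"delta_pos":[0,0,0],"delta_rot":[0,0,0],"claw":0.5}
    - {"delta_pos":[0,0,0],"delta_rot":[0,0,0],"claw":0.5}
    - {"delta_pos":[0,0,0],"delta_rot":[0,0,0],"claw":0.5}

```text
clock: 12.32
eef_pos: [469.9, -366.1, 81.1]
ee_rot: [0.993, 0.12, 0.0, 0.0]
force: [0.6, 0.3, -1.3]
opening: 56.4
```

```bash
python3 st.py 604.9 176.2 190 -6.1
```

```text
t 12.32 tcp [ 469.9 -366.1   81.1] yaw 13.8 level rot [0.  0.1] open 56.4 F [ 0.6  0.3 -1.3] j [-0.68  0.6   1.78  0.    0.75  0.65]
go cm [13.5  54.23 10.89] yaw -19.9
```

Call:
arm_command:
  rows:
    - {"delta_pos":[0,0,1.5],"delta_rot":[0,0,0],"claw":0.5}
    - {"delta_pos":[0,0,3],"delta_rot":[0,0,0],"claw":0.5}
    - {"delta_pos":[0,0,3],"delta_rot":[0,0,0],"claw":0.5}
    - {"delta_pos":[0.5,2,3],"delta_rot":[0,0,0],"claw":0.5}
    - {"delta_pos":[1,4,0],"delta_rot":[0,0,-2],"claw":0.5}
    - {"delta_pos":[1.3,5,0],"delta_rot":[0,0,-2],"claw":0.5}
    - {"delta_pos":[1.3,5,0],"delta_rot":[0,0,-2],"claw":0.5}
    - {"delta_pos":[1.3,5,0],"delta_rot":[0,0,-2],"claw":0.5}

```text
clock: 13.32
eef_pos: [525.2, -154.1, 197.2]
ee_rot: [0.999, 0.045, 0.004, 0.002]
force: [0.9, -0.5, -1.4]
opening: 55.8
```

Call:
arm_command:
  rows:
    - {"delta_pos":[1.3,5,0],"delta_rot":[0,0,-2],"claw":0.5}
    - {"delta_pos":[1.3,5,0],"delta_rot":[0,0,-2],"claw":0.5}
    - {"delta_pos":[1.3,5,0],"delta_rot":[0,0,-2],"claw":0.5}
    - {"delta_pos":[1.3,5,0],"delta_rot":[0,0,-2],"claw":0.5}
    - {"delta_pos":[1.3,5,0],"delta_rot":[0,0,-2],"claw":0.5}
    - {"delta_pos":[0.7,3,0],"delta_rot":[0,0,-1],"claw":0.5}
    - {"delta_pos":[0.3,2,0],"delta_rot":[0,0,0],"claw":0.5}

```text
clock: 14.2
eef_pos: [602.9, 158.5, 205.4]
ee_rot: [0.999, -0.053, 0.008, 0.003]
force: [1.7, -0.5, -1.4]
opening: 56.3
```

```bash
python3 st.py 604.9 176.2 70 -6.1
```

```text
t 14.2 tcp [602.9 158.5 205.4] yaw -6.1 level rot [0.4 0.9] open 56.3 F [ 1.7 -0.5 -1.4] j [ 0.24  0.46  1.67 -0.01  1.    1.93]
go cm [  0.2    1.77 -13.54] yaw 0.0
```

Call:
arm_command:
  rows:
    - {"delta_pos":[0,1,-1],"delta_rot":[0.4,0.9,0],"claw":0.5}
    - {"delta_pos":[0,0,-3],"delta_rot":[0,0,0],"claw":0.5}
    - {"delta_pos":[0,0,-4],"delta_rot":[0,0,0],"claw":0.5}
    - {"delta_pos":[0,0,-3],"delta_rot":[0,0,0],"claw":0.5}
    - {"delta_pos":[0,0,-1],"delta_rot":[0,0,0],"claw":0.5}
    - {"delta_pos":[0,0,0],"delta_rot":[0,0,0],"claw":0.5}

```text
clock: 14.95
eef_pos: [601.9, 166.1, 82.1]
ee_rot: [0.999, -0.054, -0.002, -0.001]
force: [0.4, 0.3, -1.4]
opening: 56.2
```

```bash
python3 st.py 604.9 176.2 39.1 -6.1
```

```text
t 14.95 tcp [601.9 166.1  82.1] yaw -6.2 level rot [-0.1 -0.2] open 56.2 F [ 0.4  0.3 -1.4] j [0.25 0.64 1.71 0.   0.79 1.93]
go cm [ 0.3   1.01 -4.3 ] yaw 0.1
```

Call:
arm_command:
  rows:
    - {"delta_pos":[0.3,1,0],"delta_rot":[-0.1,-0.2,0],"claw":0.5}
    - {"delta_pos":[0,0,-1.2],"delta_rot":[0,0,0],"claw":0.5}
    - {"delta_pos":[0,0,-1.2],"delta_rot":[0,0,0],"claw":0.5}
    - {"delta_pos":[0,0,-0.5],"delta_rot":[0,0,0],"claw":0.5}
    - {"delta_pos":[0,0,0],"delta_rot":[0,0,0],"claw":0.5}

```text
clock: 15.58
eef_pos: [606.9, 177.2, 54.0]
ee_rot: [0.999, -0.054, 0.002, -0.0]
force: [0.4, -1.0, -1.7]
opening: 55.5
```

```bash
python3 st.py 604.9 176.2 39.1 -6.1
```

```text
t 15.57 tcp [606.9 177.2  54. ] yaw -6.2 level rot [-0.   0.3] open 55.5 F [ 0.4 -1.  -1.7] j [ 0.27  0.68  1.7  -0.    0.75  1.94]
go cm [-0.2  -0.1  -1.49] yaw 0.1
```

Call:
arm_command:
  rows:
    - {"delta_pos":[-0.2,-0.1,-0.5],"delta_rot":[0,0.3,0],"claw":0.5}
    - {"delta_pos":[0,0,-0.5],"delta_rot":[0,0,0],"claw":0.5}
    - {"delta_pos":[0,0,-0.3],"delta_rot":[0,0,0],"claw":0.5}
    - {"delta_pos":[0,0,-0.1],"delta_rot":[0,0,0],"claw":0.5}
    - {"delta_pos":[0,0,-0.1],"delta_rot":[0,0,0],"claw":0.5}

```text
clock: 16.2
eef_pos: [605.0, 176.0, 39.1]
ee_rot: [0.999, -0.054, -0.0, -0.0]
force: [-5.0, -0.3, 14.2]
opening: 55.6
```

```bash
python3 st.py 604.9 176.2 39.1 -6.1
```

```text
t 16.2 tcp [605.  176.   39.1] yaw -6.2 level rot [-0. -0.] open 55.6 F [-5.  -0.3 14.2] j [0.26 0.71 1.71 0.   0.73 1.94]
go cm [-0.01  0.02  0.  ] yaw 0.1
```

There is 14 N of contact at the expected height, so I'll release and go back.

Call:
arm_command:
  rows:
    - {"delta_pos":[0,0,0.05],"delta_rot":[0,0,0],"claw":0.2}
    - {"delta_pos":[0,0,0],"delta_rot":[0,0,0],"claw":0.2}
    - {"delta_pos":[0,0,2],"delta_rot":[0,0,0],"claw":0.2}
    - {"delta_pos":[0,0,4],"delta_rot":[0,0,0],"claw":0.1}
    - {"delta_pos":[0,0,5],"delta_rot":[0,0,0],"claw":0}
    - {"delta_pos":[-1,-4,2],"delta_rot":[0,0,2],"claw":0}
    - {"delta_pos":[-1.3,-5,0],"delta_rot":[0,0,2],"claw":0}
    - {"delta_pos":[-1.3,-5,0],"delta_rot":[0,0,2],"claw":0}

```text
clock: 17.2
eef_pos: [571.1, 36.1, 182.0]
ee_rot: [1.0, 0.003, 0.005, -0.001]
force: [0.9, -0.4, -0.0]
opening: 87.8
```

Call:
arm_command:
  rows:
    - {"delta_pos":[-1.3,-5,0],"delta_rot":[0,0,2],"claw":0}
    - {"delta_pos":[-1.3,-5,0],"delta_rot":[0,0,2],"claw":0}
    - {"delta_pos":[-1.3,-5,0],"delta_rot":[0,0,2],"claw":0}
    - {"delta_pos":[-1.3,-5,0],"delta_rot":[0,0,2],"claw":0}
    - {"delta_pos":[-1.3,-5,0],"delta_rot":[0,0,2],"claw":0}
    - {"delta_pos":[-1.3,-5,0],"delta_rot":[0,0,2],"claw":0}
    - {"delta_pos":[-1.3,-5,0],"delta_rot":[0,0,2],"claw":0}
    - {"delta_pos":[-0.5,-2,0],"delta_rot":[0,0,1],"claw":0}

```text
clock: 18.2
eef_pos: [472.9, -348.5, 195.4]
ee_rot: [0.99, 0.137, 0.013, 0.002]
force: [0.5, -0.1, 0.0]
opening: 87.8
```

```bash
python3 g.py 54 464 -363|grep -v -- 'yaw -7'; python3 st.py 469.3 -365.3 120 13.8
python3 -c "
from h import *
cam('top','t2.png')"
```

```text
px 292.0 213.0 ctr 469.0 -364.3 size 94.3 46.8 yaw 14.0
tcp [ 472.8 -350.   195.6] yaw 15.8 open 87.7 F [-0.2 -1.9  0.6] cam [ 533. -331.  336.] stack
t 18.25 tcp [ 472.8 -350.   195.6] yaw 15.8 level rot [0.1 1.5] open 87.7 F [-0.2 -1.9  0.6] j [-0.66  0.42  1.76  0.02  0.94  0.62]
go cm [-0.35 -1.53 -7.56] yaw -2.0
```

View pics/t2.png

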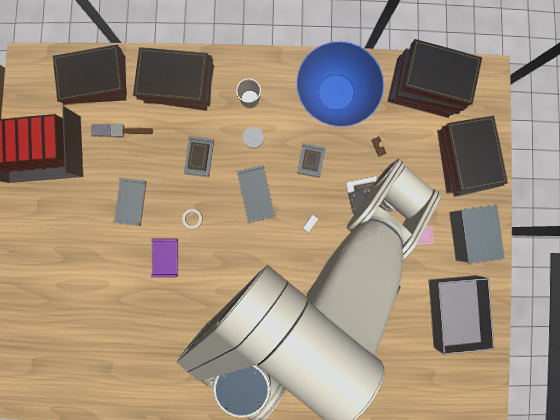

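Books s (311,160) and m (199,155) lie centred on their rests. Book_l is next at (469,-364.3), yaw 14.

Call:
arm_command:
  grip_force: 25
  rows:
    - {"delta_pos":[-0.5,-1,-1],"delta_rot":[0.1,1,-1.8],"claw":0}
    - {"delta_pos":[0,-0.3,-3],"delta_rot":[0,0.3,0],"claw":0}
    - {"delta_pos":[0,0,-4],"delta_rot":[0,0,0],"claw":0}
    - {"delta_pos":[0,0,-3],"delta_rot":[0,0,0],"claw":0}
    - {"delta_pos":[0,0,-1],"delta_rot":[0,0,0],"claw":0}
    - {"delta_pos":[0,0,0],"delta_rot":[0,0,0],"claw":0}

```text
clock: 19.05
eef_pos: [469.2, -358.9, 73.5]
ee_rot: [0.993, 0.12, 0.001, 0.0]
force: [-0.6, 0.5, -0.1]
opening: 87.8
```

```bash
python3 g.py 54 464 -363|grep -v -- 'yaw -7'; python3 st.py 469 -364.3 57 14
```

```text
px 287.0 216.0 ctr 483.1 -360.6 size 65.3 46.0 yaw 13.9
tcp [ 469.5 -359.1   74. ] yaw 13.8 open 87.7 F [ 0.3 -0.7 -0.2] cam [ 533. -343.  213.] stack
t 19.1 tcp [ 469.5 -359.1   74. ] yaw 13.8 level rot [0.  0.1] open 87.7 F [ 0.3 -0.7 -0.2] j [-0.67  0.61  1.8   0.    0.73  0.66]
go cm [-0.05 -0.52 -1.7 ] yaw 0.2
```

Call:
arm_command:
  grip_force: 25
  rows:
    - {"delta_pos":[-0.1,-0.5,0],"delta_rot":[0,0,0.2],"claw":0}
    - {"delta_pos":[0,0,-0.9],"delta_rot":[0,0,0],"claw":0}
    - {"delta_pos":[0,0,-0.7],"delta_rot":[0,0,0],"claw":0}
    - {"delta_pos":[0,0,0],"delta_rot":[0,0,0],"claw":0}
    - {"delta_pos":[0,0,0],"delta_rot":[0,0,0],"claw":0.45}
    - {"delta_pos":[0,0,0],"delta_rot":[0,0,0],"claw":0.45}
    - {"delta_pos":[0,0,0],"delta_rot":[0,0,0],"claw":0.45}
    - {"delta_pos":[0,0,0],"delta_rot":[0,0,0],"claw":0.45}

```text
clock: 20.1
eef_pos: [469.9, -365.6, 60.1]
ee_rot: [0.993, 0.122, 0.003, 0.002]
force: [-0.3, 0.4, -0.6]
opening: 59.4
```

```bash
python3 st.py 454.8 392 190 -4.5; python3 m.py|grep -v white
```

```text
t 20.1 tcp [ 469.9 -365.6   60.1] yaw 14.0 level rot [0.2 0.3] open 59.4 F [-0.3  0.4 -0.6] j [-0.68  0.64  1.79  0.    0.71  0.65]
go cm [-1.51 75.76 12.99] yaw -18.5
grey [128. 204.] ctr 454.8 391.9 size 141.0 84.8 yaw -4.4 r 600
grey [256. 194.] ctr 489.8 -8.3 size 165.0 84.9 yaw 14.1 r 490
grey [311. 160.] ctr 601.9 -181.5 size 94.4 70.0 yaw -9.1 r 629
grey [197. 159.] ctr 605.1 176.2 size 118.5 78.1 yaw -6.1 r 630
(130, 201) [ 97  17 135]
(199, 156) [14 42 79]
(255, 194) [ 94  13 133]
(311, 160) [14 32 89]
(367, 182) [114   7 192]
(372, 198) [ 24  22 217]
```

Call:
arm_command:
  rows:
    - {"delta_pos":[0,0,1.5],"delta_rot":[0.2,0.3,0],"claw":0.45}
    - {"delta_pos":[0,0,3],"delta_rot":[0,0,0],"claw":0.45}
    - {"delta_pos":[0,0,4],"delta_rot":[0,0,0],"claw":0.45}
    - {"delta_pos":[0,2,3],"delta_rot":[0,0,0],"claw":0.45}
    - {"delta_pos":[0,4,0],"delta_rot":[0,0,-1],"claw":0.45}
    - {"delta_pos":[0,5,0],"delta_rot":[0,0,-1.5],"claw":0.45}
    - {"delta_pos":[0,5.5,0],"delta_rot":[0,0,-1.5],"claw":0.45}
    - {"delta_pos":[0,5.5,0],"delta_rot":[0,0,-1.5],"claw":0.45}

```text
clock: 21.15
eef_pos: [470.8, -143.8, 186.3]
ee_rot: [0.998, 0.069, 0.003, 0.002]
force: [0.9, -0.6, -1.8]
opening: 59.6
```

Call:
arm_command:
  rows:
    - {"delta_pos":[0,5.5,0],"delta_rot":[0,0,-1.5],"claw":0.45}
    - {"delta_pos":[0,5.5,0],"delta_rot":[0,0,-1.5],"claw":0.45}
    - {"delta_pos":[0,5.5,0],"delta_rot":[0,0,-1.5],"claw":0.45}
    - {"delta_pos":[0,5.5,0],"delta_rot":[0,0,-1.5],"claw":0.45}
    - {"delta_pos":[0,5.5,0],"delta_rot":[0,0,-1.5],"claw":0.45}
    - {"delta_pos":[0,5.5,0],"delta_rot":[0,0,-1.5],"claw":0.45}
    - {"delta_pos":[0,5.5,0],"delta_rot":[0,0,-1.5],"claw":0.45}
    - {"delta_pos":[0,4,0],"delta_rot":[0,0,-1],"claw":0.45}

```text
clock: 22.15
eef_pos: [470.7, 296.5, 195.8]
ee_rot: [0.999, -0.035, 0.008, 0.002]
force: [-0.3, 0.0, -0.9]
opening: 59.8
```

```bash
python3 st.py 454.8 392 90 -4.5
```

```text
t 22.15 tcp [470.7 296.5 195.8] yaw -4.0 level rot [0.3 1. ] open 59.8 F [-0.3  0.  -0.9] j [ 0.55  0.38  1.83 -0.02  0.92  2.2 ]
go cm [ -1.59   9.55 -10.58] yaw -0.5
```

Call:
arm_command:
  rows:
    - {"delta_pos":[-1,4,0],"delta_rot":[0.3,1,-0.5],"claw":0.45}
    - {"delta_pos":[-0.8,3,0],"delta_rot":[0,0,0],"claw":0.45}
    - {"delta_pos":[0,1,-3],"delta_rot":[0,0,0],"claw":0.45}
    - {"delta_pos":[0,0,-4],"delta_rot":[0,0,0],"claw":0.45}
    - {"delta_pos":[0,0,-2.5],"delta_rot":[0,0,0],"claw":0.45}
    - {"delta_pos":[0,0,0],"delta_rot":[0,0,0],"claw":0.45}

```text
clock: 22.9
eef_pos: [452.3, 384.7, 105.5]
ee_rot: [0.999, -0.036, 0.002, -0.003]
force: [0.2, -0.5, -1.2]
opening: 59.9
```

```bash
python3 st.py 454.8 392 42 -4.5
```

```text
t 22.9 tcp [452.3 384.7 105.5] yaw -4.2 level rot [-0.3  0.3] open 59.9 F [ 0.2 -0.5 -1.2] j [0.68 0.56 1.79 0.   0.79 2.33]
go cm [ 0.25  0.73 -6.35] yaw -0.3
```

Call:
arm_command:
  rows:
    - {"delta_pos":[0.2,0.7,0],"delta_rot":[-0.3,0.3,-0.3],"claw":0.45}
    - {"delta_pos":[0,0,-2],"delta_rot":[0,0,0],"claw":0.45}
    - {"delta_pos":[0,0,-2],"delta_rot":[0,0,0],"claw":0.45}
    - {"delta_pos":[0,0,-0.6],"delta_rot":[0,0,0],"claw":0.45}
    - {"delta_pos":[0,0,0],"delta_rot":[0,0,0],"claw":0.45}

```text
clock: 23.52
eef_pos: [456.0, 393.2, 59.8]
ee_rot: [0.999, -0.039, 0.001, -0.001]
force: [-0.2, 1.2, -2.3]
opening: 60.0
```

```bash
python3 st.py 454.8 392 42 -4.5
```

```text
t 23.52 tcp [456.  393.2  59.8] yaw -4.5 level rot [-0.2  0.2] open 60.0 F [-0.2  1.2 -2.3] j [0.69 0.64 1.77 0.   0.72 2.34]
go cm [-0.12 -0.12 -1.78] yaw -0.0
```

Call:
arm_command:
  rows:
    - {"delta_pos":[-0.12,-0.12,-0.7],"delta_rot":[-0.2,0.2,0],"claw":0.45}
    - {"delta_pos":[0,0,-0.6],"delta_rot":[0,0,0],"claw":0.45}
    - {"delta_pos":[0,0,-0.3],"delta_rot":[0,0,0],"claw":0.45}
    - {"delta_pos":[0,0,-0.1],"delta_rot":[0,0,0],"claw":0.45}
    - {"delta_pos":[0,0,0],"delta_rot":[0,0,0],"claw":0.45}

```text
clock: 24.15
eef_pos: [455.1, 392.1, 42.4]
ee_rot: [0.999, -0.039, -0.0, 0.0]
force: [0.3, 0.6, -0.9]
opening: 59.7
```

```bash
python3 st.py 454.8 392 42 -4.5
```

```text
t 24.15 tcp [455.1 392.1  42.4] yaw -4.5 level rot [ 0. -0.] open 59.7 F [ 0.3  0.6 -0.9] j [0.69 0.67 1.78 0.   0.69 2.34]
go cm [-0.03 -0.01 -0.04] yaw 0.0
```

Call:
arm_command:
  rows:
    - {"delta_pos":[0,0,-0.1],"delta_rot":[0,0,0],"claw":0.45}

```text
clock: 24.28
eef_pos: [455.2, 392.2, 42.1]
ee_rot: [0.999, -0.039, -0.0, 0.0]
force: [-3.4, -2.3, 12.3]
opening: 60.1
```

Call:
arm_command:
  rows:
    - {"delta_pos":[0,0,-0.1],"delta_rot":[0,0,0],"claw":0.45}

```text
clock: 24.4
eef_pos: [455.2, 392.2, 42.1]
ee_rot: [0.999, -0.039, -0.0, 0.0]
force: [-3.0, -1.4, 10.0]
opening: 59.9
```

Book_l is in contact. I'll release and return to the stack.

Call:
arm_command:
  rows:
    - {"delta_pos":[0,0,0.05],"delta_rot":[0,0,0],"claw":0.15}
    - {"delta_pos":[0,0,0],"delta_rot":[0,0,0],"claw":0.15}
    - {"delta_pos":[0,0,2],"delta_rot":[0,0,0],"claw":0.1}
    - {"delta_pos":[0,0,4],"delta_rot":[0,0,0],"claw":0}
    - {"delta_pos":[0,0,5],"delta_rot":[0,0,0],"claw":0}
    - {"delta_pos":[0,-4,2],"delta_rot":[0,0,1],"claw":0}
    - {"delta_pos":[0.2,-5.5,0],"delta_rot":[0,0,1.5],"claw":0}
    - {"delta_pos":[0.2,-5.5,0],"delta_rot":[0,0,1.5],"claw":0}

```text
clock: 25.4
eef_pos: [461.3, 243.1, 184.5]
ee_rot: [1.0, -0.0, 0.005, -0.003]
force: [0.3, -1.3, 0.2]
opening: 87.7
```

Call:
arm_command:
  rows:
    - {"delta_pos":[0.2,-5.5,0],"delta_rot":[0,0,1.5],"claw":0}
    - {"delta_pos":[0.2,-5.5,0],"delta_rot":[0,0,1.5],"claw":0}
    - {"delta_pos":[0.2,-5.5,0],"delta_rot":[0,0,1.5],"claw":0}
    - {"delta_pos":[0.2,-5.5,0],"delta_rot":[0,0,1.5],"claw":0}
    - {"delta_pos":[0.2,-5.5,0],"delta_rot":[0,0,1.5],"claw":0}
    - {"delta_pos":[0,-5.5,0],"delta_rot":[0,0,1.5],"claw":0}
    - {"delta_pos":[0,-5.5,0],"delta_rot":[0,0,1.5],"claw":0}
    - {"delta_pos":[0,-5.5,0],"delta_rot":[0,0,1.5],"claw":0}

```text
clock: 26.4
eef_pos: [473.2, -211.0, 196.7]
ee_rot: [0.994, 0.108, 0.013, -0.003]
force: [1.0, 0.6, 0.0]
opening: 88.0
```

Call:
arm_command:
  rows:
    - {"delta_pos":[0,-5.5,0],"delta_rot":[0,0,1.5],"claw":0}
    - {"delta_pos":[0,-5,0],"delta_rot":[0,0,1],"claw":0}
    - {"delta_pos":[0,-3,0],"delta_rot":[0,0,0],"claw":0}

```text
clock: 26.78
eef_pos: [473.0, -353.1, 201.3]
ee_rot: [0.991, 0.13, 0.015, -0.001]
force: [0.8, -0.9, 0.4]
opening: 88.1
```

```bash
python3 g.py 30 464 -363|grep -v -- 'yaw -7'; python3 st.py 469 -364.3 100 14
```

```text
px 288.0 207.0 ctr 467.9 -366.0 size 118.4 51.0 yaw 12.6
tcp [ 473.5 -356.1  201.8] yaw 14.9 open 87.9 F [-0.3 -2.5  0.4] cam [ 532. -337.  343.] stack
t 26.82 tcp [ 473.5 -356.1  201.8] yaw 14.9 level rot [-0.2  1.8] open 87.9 F [-0.3 -2.5  0.4] j [-0.68  0.42  1.75  0.03  0.95  0.62]
go cm [ -0.45  -0.82 -10.18] yaw -0.9
```

Call:
arm_command:
  grip_force: 30
  rows:
    - {"delta_pos":[-0.6,-0.8,-1],"delta_rot":[-0.2,1.2,-2.2],"claw":0}
    - {"delta_pos":[0,0,-4],"delta_rot":[0,0.6,0],"claw":0}
    - {"delta_pos":[0,0,-5],"delta_rot":[0,0,0],"claw":0}
    - {"delta_pos":[0,0,-3],"delta_rot":[0,0,0],"claw":0}
    - {"delta_pos":[0,0,-1],"delta_rot":[0,0,0],"claw":0}
    - {"delta_pos":[0,0,0],"delta_rot":[0,0,0],"claw":0}

```text
clock: 27.58
eef_pos: [466.7, -362.3, 60.9]
ee_rot: [0.994, 0.107, -0.001, 0.001]
force: [-0.1, 0.6, 0.9]
opening: 87.6
```

```bash
python3 g.py 30 464 -363|grep -v -- 'yaw -7'; python3 st.py 467.9 -366 31 12.6
```

```text
px 284.0 198.0 ctr 483.8 -362.2 size 85.7 50.0 yaw 12.6
tcp [ 466.9 -362.6   61.5] yaw 12.3 open 88.0 F [0.3 0.2 0.8] cam [ 531. -348.  200.] stack
t 27.62 tcp [ 466.9 -362.6   61.5] yaw 12.3 level rot [ 0.2 -0.1] open 88.0 F [0.3 0.2 0.8] j [-0.68  0.63  1.8  -0.01  0.71  0.68]
go cm [ 0.1  -0.34 -3.05] yaw 0.3
```

Call:
arm_command:
  rows:
    - {"delta_pos":[0,-0.4,0],"delta_rot":[0.2,0,0.3],"claw":0}
    - {"delta_pos":[0,0,-1],"delta_rot":[0,0,0],"claw":0}
    - {"delta_pos":[0,0,-1.2],"delta_rot":[0,0,0],"claw":0}
    - {"delta_pos":[0,0,-0.5],"delta_rot":[0,0,0],"claw":0}
    - {"delta_pos":[0,0,0],"delta_rot":[0,0,0],"claw":0}

```text
clock: 28.25
eef_pos: [468.4, -368.1, 35.7]
ee_rot: [0.994, 0.11, 0.001, 0.002]
force: [-0.6, -0.1, 0.0]
opening: 87.9
```

```bash
python3 st.py 467.9 -366 31 12.6
```

```text
t 28.25 tcp [ 468.4 -368.1   35.7] yaw 12.6 level rot [0.2 0.2] open 87.9 F [-0.6 -0.1  0. ] j [-0.69  0.68  1.79 -0.    0.67  0.67]
go cm [-0.05  0.21 -0.47] yaw -0.0
```

Call:
arm_command:
  grip_force: 30
  rows:
    - {"delta_pos":[-0.05,0.2,-0.4],"delta_rot":[0.2,0.2,0],"claw":0}
    - {"delta_pos":[0,0,0],"delta_rot":[0,0,0],"claw":0}
    - {"delta_pos":[0,0,0],"delta_rot":[0,0,0],"claw":0.4}
    - {"delta_pos":[0,0,0],"delta_rot":[0,0,0],"claw":0.4}
    - {"delta_pos":[0,0,0],"delta_rot":[0,0,0],"claw":0.4}
    - {"delta_pos":[0,0,0],"delta_rot":[0,0,0],"claw":0.4}

```text
clock: 29.0
eef_pos: [468.0, -366.0, 31.7]
ee_rot: [0.994, 0.11, -0.0, -0.0]
force: [0.2, 0.3, -0.9]
opening: 63.9
```

```bash
python3 st.py 489.7 -8.2 170 14
```

```text
t 29.0 tcp [ 468.  -366.    31.7] yaw 12.6 level rot [-0. -0.] open 63.9 F [ 0.2  0.3 -0.9] j [-0.68  0.68  1.79 -0.    0.67  0.67]
go cm [ 2.17 35.78 13.83] yaw 1.4
```

Call:
arm_command:
  rows:
    - {"delta_pos":[0,0,1.5],"delta_rot":[0,0,0],"claw":0.4}
    - {"delta_pos":[0,0,3],"delta_rot":[0,0,0],"claw":0.4}
    - {"delta_pos":[0,0,4],"delta_rot":[0,0,0],"claw":0.4}
    - {"delta_pos":[0,2,3],"delta_rot":[0,0,0],"claw":0.4}
    - {"delta_pos":[0.3,4,0],"delta_rot":[0,0,0.3],"claw":0.4}
    - {"delta_pos":[0.3,5,0],"delta_rot":[0,0,0.3],"claw":0.4}
    - {"delta_pos":[0.4,5,0],"delta_rot":[0,0,0.3],"claw":0.4}
    - {"delta_pos":[0.4,5,0],"delta_rot":[0,0,0.3],"claw":0.4}

```text
clock: 30.0
eef_pos: [482.8, -154.1, 157.9]
ee_rot: [0.993, 0.117, 0.003, 0.002]
force: [1.1, -0.2, -0.7]
opening: 63.6
```

Call:
arm_command:
  rows:
    - {"delta_pos":[0.4,5,0],"delta_rot":[0,0,0],"claw":0.4}
    - {"delta_pos":[0.3,4,0],"delta_rot":[0,0,0],"claw":0.4}
    - {"delta_pos":[0,2.5,0],"delta_rot":[0,0,0],"claw":0.4}
    - {"delta_pos":[0,0,-2],"delta_rot":[0,0,0],"claw":0.4}
    - {"delta_pos":[0,0,0],"delta_rot":[0,0,0],"claw":0.4}

```text
clock: 30.62
eef_pos: [490.6, -31.9, 143.0]
ee_rot: [0.993, 0.12, 0.007, 0.003]
force: [0.7, 0.0, -0.5]
opening: 63.9
```

```bash
python3 st.py 489.7 -8.2 39.7 14
```

```text
t 30.62 tcp [490.6 -31.9 143. ] yaw 13.8 level rot [0.2 0.8] open 63.9 F [ 0.7  0.  -0.5] j [-0.09  0.38  2.   -0.    0.75  1.25]
go cm [ -0.09   2.37 -10.33] yaw 0.2
```

Call:
arm_command:
  rows:
    - {"delta_pos":[0,2.3,0],"delta_rot":[0.2,0.8,0.2],"claw":0.4}
    - {"delta_pos":[0,0,-3],"delta_rot":[0,0,0],"claw":0.4}
    - {"delta_pos":[0,0,-3],"delta_rot":[0,0,0],"claw":0.4}
    - {"delta_pos":[0,0,-1],"delta_rot":[0,0,0],"claw":0.4}
    - {"delta_pos":[0,0,0],"delta_rot":[0,0,0],"claw":0.4}

```text
clock: 31.25
eef_pos: [494.2, -9.8, 77.4]
ee_rot: [0.993, 0.12, 0.004, 0.001]
force: [0.8, -0.3, -1.6]
opening: 63.6
```

```bash
python3 st.py 489.7 -8.2 39.7 14
```

```text
t 31.25 tcp [494.2  -9.8  77.4] yaw 13.8 level rot [0.  0.4] open 63.6 F [ 0.8 -0.3 -1.6] j [-0.04  0.51  2.01 -0.    0.61  1.29]
go cm [-0.45  0.16 -3.77] yaw 0.2
```

Call:
arm_command:
  rows:
    - {"delta_pos":[-0.5,0.15,0],"delta_rot":[0,0.4,0.2],"claw":0.4}
    - {"delta_pos":[0,0,-1.1],"delta_rot":[0,0,0],"claw":0.4}
    - {"delta_pos":[0,0,-0.9],"delta_rot":[0,0,0],"claw":0.4}
    - {"delta_pos":[0,0,-0.4],"delta_rot":[0,0,0],"claw":0.4}
    - {"delta_pos":[0,0,0],"delta_rot":[0,0,0],"claw":0.4}

```text
clock: 31.88
eef_pos: [490.4, -8.6, 54.1]
ee_rot: [0.993, 0.122, 0.002, 0.001]
force: [0.4, -0.8, -0.7]
opening: 63.8
```

```bash
python3 st.py 489.7 -8.2 39.7 14
```

```text
t 31.88 tcp [490.4  -8.6  54.1] yaw 14.0 level rot [0.1 0.2] open 63.8 F [ 0.4 -0.8 -0.7] j [-0.04  0.55  2.03 -0.    0.56  1.29]
go cm [-0.07  0.04 -1.44] yaw -0.0
```

Call:
arm_command:
  rows:
    - {"delta_pos":[-0.1,0,-0.6],"delta_rot":[0.1,0.2,0],"claw":0.4}
    - {"delta_pos":[0,0,-0.5],"delta_rot":[0,0,0],"claw":0.4}
    - {"delta_pos":[0,0,-0.2],"delta_rot":[0,0,0],"claw":0.4}
    - {"delta_pos":[0,0,-0.05],"delta_rot":[0,0,0],"claw":0.4}

```text
clock: 32.38
eef_pos: [489.5, -8.6, 39.7]
ee_rot: [0.993, 0.122, 0.0, -0.0]
force: [-0.5, 2.1, 6.5]
opening: 64.0
```

Call:
arm_command:
  rows:
    - {"delta_pos":[0,0,-0.1],"delta_rot":[0,0,0],"claw":0.4}

```text
clock: 32.5
eef_pos: [489.4, -8.6, 39.6]
ee_rot: [0.993, 0.122, 0.0, -0.0]
force: [-6.8, 1.0, 27.5]
opening: 63.8
```

Call:
arm_command:
  rows:
    - {"delta_pos":[0,0,0.05],"delta_rot":[0,0,0],"claw":0.1}
    - {"delta_pos":[0,0,0],"delta_rot":[0,0,0],"claw":0.1}
    - {"delta_pos":[0,0,2],"delta_rot":[0,0,0],"claw":0.1}
    - {"delta_pos":[0,0,4],"delta_rot":[0,0,0],"claw":0}
    - {"delta_pos":[0,0,5],"delta_rot":[0,0,0],"claw":0}
    - {"delta_pos":[0,-4,3],"delta_rot":[0,0,0],"claw":0}
    - {"delta_pos":[0,-5.5,0],"delta_rot":[0,0,0],"claw":0}
    - {"delta_pos":[0,-5.5,0],"delta_rot":[0,0,0],"claw":0}

```text
clock: 33.5
eef_pos: [490.2, -159.7, 185.9]
ee_rot: [0.992, 0.125, 0.002, 0.001]
force: [0.1, 0.3, -0.0]
opening: 87.7
```

Call:
arm_command:
  rows:
    - {"delta_pos":[0,-5.5,0],"delta_rot":[0,0,0],"claw":0}
    - {"delta_pos":[0,-5.5,0],"delta_rot":[0,0,0],"claw":0}
    - {"delta_pos":[0,-5.5,0],"delta_rot":[0,0,0],"claw":0}
    - {"delta_pos":[0,-4,0],"delta_rot":[0,0,0],"claw":0}
    - {"delta_pos":[0,-2,0],"delta_rot":[0,0,0],"claw":0}
    - {"delta_pos":[0,0,0],"delta_rot":[0,0,0],"claw":0}
    - {"delta_pos":[0,0,0],"delta_rot":[0,0,0],"claw":0}

```text
clock: 34.38
eef_pos: [488.7, -393.7, 185.6]
ee_rot: [0.992, 0.124, 0.002, 0.0]
force: [0.0, -0.5, -1.0]
opening: 88.0
```

```bash
python3 st.py; python3 m.py|grep grey; for a in "38 490 -8" "36 455 392" "34 605 176" "36 602 -181"; do python3 g.py $a top|grep px; done
python3 - <<'E'
from h import *
t=cam('top')['pixels'][120:250,90:340]; s=cam('side')['pixels'][90:270,180:400]
cv2.imwrite('pics/fin.png',np.vstack([cv2.resize(t,(560,291),interpolation=2),np.pad(cv2.resize(s,(367,300),interpolation=2),((0,0),(0,193),(0,0)))]))
E
```

```text
t 34.38 tcp [ 488.7 -393.7  185.6] yaw 14.2 level rot [0.  0.3] open 88.0 F [ 0.  -0.5 -1. ] j [-0.7   0.49  1.67  0.    0.98  0.62]
grey [131. 204.] ctr 454.8 391.9 size 141.0 84.8 yaw -4.4 r 600
grey [256. 194.] ctr 489.5 -8.4 size 164.3 84.9 yaw 14.1 r 490
grey [311. 160.] ctr 601.9 -181.5 size 94.4 69.9 yaw -9.3 r 629
grey [197. 159.] ctr 604.9 176.2 size 119.0 78.1 yaw -6.1 r 630
px 128.0 201.0 ctr 452.6 391.8 size 102.1 52.3 yaw -4.8
px 198.0 156.0 ctr 602.4 175.0 size 77.9 47.0 yaw -5.9
```

View pics/fin.png

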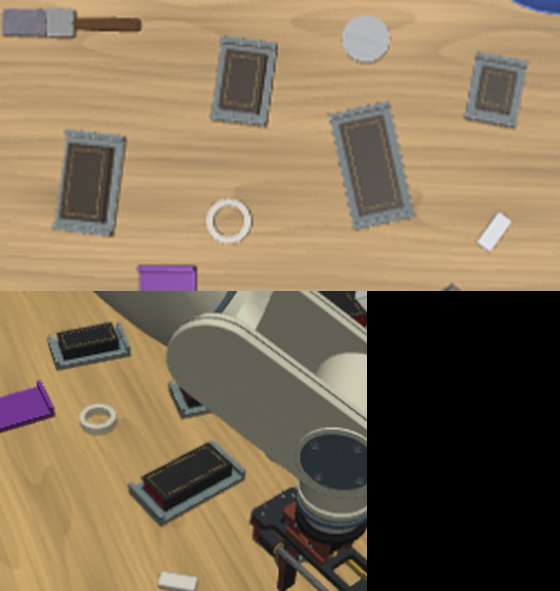

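All four books lie centred and square on their rests with space inside the lips (crop px, top half: s (497,88), m (245,82), l (90,183), xl (372,165)). The gripper is open and clear. Handing in.

```bash
python3 -c "
from rig import manip
print(manip.close_job())"
```

```text
the job is handed in; nothing more can be done
None
```

All four books are on the rests made for their sizes, each taken from the top of the stack (s, then m, l, xl), set down to contact and released. I handed the job in at about 34 s on the robot's clock. The largest force I read was 27.5 N, as the xl book touched its rest.

**Checks that passed:**
- In the last top view, all four books lie inside their lips and on their boards, cover up, looking square.
- The cover borders of the m and l books measured within about 3 mm and 0.5° of their rests.
- The gripper was open and clear. The pink and purple look-alikes were left alone.

**Checks that fell short:**
- The border measurement found nothing on the s and xl books, so those two were checked by eye and by the arm's pose at release. That pose was within 1 mm of each rest's measured centre and under 0.5° in yaw.
- In the last side view the arm hid the s book and most of the m book.
- For the s book the force reading showed no clear contact. I took it as resting because it stopped sinking at the expected height.

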